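Hook a bottle tote forward to the sprung shelf stop

TASK

Take the pull hook from its tray, hook its tooth over the front lip of the tote with the two tall bottles and drag that tote forward along its lane until it sits snugly against its sprung stop: press the spring in by about 5 mm, gently, never as far as 12 mm (12 N), and do not pull on the lip with 20 N or more. Move the tote only with the hook, flat on the deck; then unhook, leave the tote resting against the stop and stand the hook upright back in its tray, without disturbing the other tote or the glassware.

Things in the scene. Friction and masses are not known exactly. Their poses are not given: they have to be found in the camera images.
- tote: The tote to bring forward: open grey box 170 deep (x) x 150 wide x 70 mm tall, two tall amber stoppered bottles in its rear (153 mm high in all), 0.65 to 1 kg. Origin under its centre, x to its rear. It starts loosely in either lane of the shelf, 45 to 140 mm short of its stop; the tote in the other lane is of the same size but holds low jars.
- tote_lip (a point): Middle of the top edge of the tote's front wall (the lip, 5 mm thick, the one nearest the robot), 70 mm above the tote's underside; x points to the rear of the tote, z up. Behind this wall 80 mm of the inside is free, over a floor 65 mm below the lip.
- shelf: White reagent shelf, 360 x 360 mm, fixed. Origin under its centre, on the bench; x to its rear (front faces the robot). Deck 30 mm above the bench. Lanes centred at y = +87 and -87 mm, 162 mm wide, between guides 20 mm above the deck. Upper board over the rear with jars on it: underside 280 mm above the bench, x = +30 to +180 mm, posts at the sides.
- stops: Stop rail on the shelf's front edge (origin and axes as the shelf's), x = -180 to -168 mm, top 66 mm above the bench. In each lane a rubber foot 55 mm above the bench points rearward from it on a sprung plunger: 1 N per mm, hard after 14 mm. The relaxed foot stands out 12 to 52 mm behind the rail, set by hand, each lane its own, not measured: feel for it.
- hook_grip (a point): Pull hook, 0.14 kg; this is the centre of its black handle block, 60 long (x) x 20 thick (y) x 40 mm tall, standing on its underside. From the block's top a flat bar, 12 wide, runs along +x, its underside 14 and its top 20 mm above this point; at its end a tooth 30 wide, 5 thick turns down, its inner face at x = +116 mm, its tip 12 mm below this point.
- hook_tooth (a point): Middle of the lower edge of the hook's tooth (118.5 mm ahead of the handle's centre, 12 mm below it); axes as the hook's.
- tray_floor (a point): White tray for the hook, fixed, 240 (x) x 120 (y) mm, walls 4 mm, rim 12 mm above the bench; this is the centre of its floor, 4 mm above the bench. It lies to the left or the right of the shelf's front; a fixed stirrer 200 x 150 x 80 mm stands on the other side. The hook stands in it at the start, tooth away from the robot, handle 30 to 60 mm nearer the robot than this point.
- bottle_a: Amber bottle 80 across, 170 mm tall, on the bench left of the shelf; leave alone. Origin under its centre.
- bottle_b: Clear bottle 70 across, 150 mm tall, on the bench right of the shelf; leave alone. Origin under its centre.
- beaker: Glass beaker 70 across, 90 mm tall, on the bench to the left; leave alone. Origin under its centre.
- dish: White dish 90 across, 30 mm tall, on the bench to the right; leave alone. Origin under its centre.
- jar: Jar 56 across, 70 mm tall, on the shelf's upper board; leave alone. Origin under its centre.
- jar_b: Small amber bottle 64 across, 90 mm tall, on the upper board; leave alone. Origin under its centre.
- low_tote: The other tote, same box (origin under its centre, x to the rear), with six low jars; leave alone.

How it is judged (in metres and radians):
On the way, in this order (a step that is already met when the one before it is completed fails the run):
1. the hook's tooth hangs behind the lip of the tote, inside it, before the tote reaches the stop (x of hook_tooth in the frame of tote_lip between 0 and 0.06 m and z of hook_tooth in the frame of tote_lip below -0.006 m and y of hook_tooth in the frame of tote_lip between -0.055 and 0.055 m and contact force between tote and stops below 0.1 N), for 0.1 s.
2. the hook holds the tote against its sprung stop with at least 3 N (contact force between tote and stops above 3 N and contact force between hook and tote above 1 N), for 0.3 s.
At the end, for the whole second after the job is handed in: The tote with the tall bottles rests flat (within 0.05 rad) and still, touching its sprung stop (at least 0.2 N of contact); the hook stands upright (within 0.1 rad) and still on the tray's floor with its handle inside the tray, let go (contact force between tote and stops above 0.2 N and linear speed of each of tote, hook below 0.01 m/s and angle between tote_lip's own z axis and vertical below 0.05 rad and angle between hook_grip's own z axis and vertical below 0.1 rad and z of hook_grip in the frame of tray_floor between 0.012 and 0.028 m and x of hook_grip in the frame of tray_floor between -0.116 and 0.116 m and y of hook_grip in the frame of tray_floor between -0.056 and 0.056 m).
It fails at once if the lip is loaded with 20 N or more by the hook (contact force between hook and tote above 20 N).
It fails at once if the tote is driven into its stop with 12 N or more (contact force between tote and stops above 12 N).
It fails at once if the tote is moved by the fingers or arm (contact force between any of the fingers, the arm and tote above 1 N).
It fails at once if the tote tips or is lifted off flat by more than 0.12 rad (angle between tote_lip's own z axis and vertical above 0.12 rad).
It fails at once if the other tote is moved by more than 10 mm or glassware by more than 20 mm (distance of low_tote from where it was at the start of the episode above 0.01 m or distance of any of bottle_a, bottle_b, beaker, dish, jar, jar_b from where it was at the start of the episode above 0.02 m).
It also fails if it takes over 72 s, if anything falls off the work surface, if the arm or the gripper's body presses on something with over 40 N, if the wrist force passes 120 N, or if a joint passes its speed limit or range.

ROBOT

A 7-joint arm with a two-finger parallel gripper is mounted at the origin on the work surface. World frame = base frame: x ahead of the robot, y to its left, z up, the work surface at z = 0. Lengths are in m, angles in degrees, forces in N, time in s.
With the tool pointing down it reaches from about 0.4 to 0.9 m from the base axis. Payload 5.6 kg.
Tool frame: the origin (TCP) lies between the finger pads; the fingertips stand 19 mm ahead of it and the grasp point (between the pads) is the TCP (env.tip_extent is the z of the fingertips in the tool frame, in m); z points along the fingers, y is the line along which they close (so a half turn about z gives the same grasp; the last joint's range is limited). The gripper opens to 92 mm and grips with 3 to 60 N. Pads are 20 mm wide; open, the fingers measure 128 mm over their backs; the gripper's body (75 mm by 189 mm) begins 69 mm behind the grasp point.
Start: joints at [-67.609, 26.786, -0.665, 91.828, 0.344, 61.387, -3.226], TCP at [0.273, 0.59, 0.234] pointing down, gripper open.
Joint ranges: [-144.91, 144.91], [-17.63, 115.5], [-89.93, 88.59], [15.96, 139.68], [-74.01, 254.01], [8.47, 105.57], [-167.45, 167.45]. Speed limits (degrees/s): [147.25, 147.25, 180, 180, 180, 180, 180].

INTERFACE

Orientations are given as a 3x3 rotation matrix whose columns are the frame's x, y, z axes.
In Python, from rig import env gives the robot as it stands. The module is installed in compiled form; this text tells all that it offers.
- The arm moves only by the tool apply_moves, never from a script. Its arguments are lists of equal length, an entry for each row: "delta_pos": the shift along the tool's x, y, z in mm, a list of three; "roll": the turn about the tool's z in degrees. A call has 1 to 12 rows; each row shifts and turns the commanded pose from where the row before left it, along the tool's axes as they then stand; what a row does not reach is not made up. A row lasts 1/12 s, in which the tool goes at most 41.7 mm and 7.16 degrees, less where a joint would pass 70% of its speed; a pose out of reach is approached as far as the arm can. A call is refused whole if a number of a shift passes 41.7 or a number of a turn 7.16, either way. A call with a gripper value outside its range is refused whole. "grip" is the opening, from -1 (shut) to 1 (fully open), so that 0 is half open, set as the call begins (left out, the last holds). The fingers move at their own pace and stop on an object; the grip force is fixed at half the most. Time passes only in rows, so rows that do not move let the fingers close. It gives the time, the measured TCP pose, the force, the opening and the grip force at its end, in the units of the state.
- env.read_state(): the state, without advancing time (a new reading comes with each control period).
- env.camera(name): name is "scene" or "top"; returns a dict with "pixels" (400x640x3 uint8, red, green, blue), "vertical_fov" (degrees; the focal length in pixels is half the picture's height over the tangent of half this angle, whatever the lens; pixels are square), "cx", "cy" (the principal point, pixels), "R" (3x3) and "t" (3): a world point X has camera coordinates R X + t. Camera axes: x right, y down, z forward; pixel columns grow to the right and rows downward; lengths in m; the calibration is good to about 2 mm. A picture is of the moment at which its call begins. There is no depth.
- env.sign_off(): hands the job in; it is judged then, once.
The state is a dict: "time": time; "joints": joint angles; "qd": joint speeds; "effort": joint torques, N m; "tcp_pos": TCP position; "ee_rot": TCP orientation; "contact_force": force on the tool from outside, world axes, zero at the start; "torque": the same for the moment, N m; "opening": finger opening in m; "gripper_force": force on a finger pad.
Only numpy, scipy, OpenCV 4.12 (cv2) and the standard library are available. Lean on these libraries where they do the work, as an engineer would, in place of code of your own. Each camera call takes 0.05 s, during which the arm holds its last target. There are 200 camera calls.

## Working session

There is one attempt and no reset: what is moved stays moved. The work goes in short steps, Python scripts to look and compute and a tool call to move; the robot and the scene stay as the last step left them, time stands still between calls to the robot, and variables do not carry over. Pictures are saved under pics/ and viewed, at most 10 in all, crops included, and the job is handed in when it is done.

Besides the shell and the picture viewer there is one more tool, called after "Request:" by a JSON object that holds its "name" and its "arguments". apply_moves: Moves the arm, as the interface text tells. Its arguments: {"type":"object","properties":{"delta_pos":{"type":"array"},"roll":{"type":"array"},"grip":{"type":"number"}},"required":["delta_pos","roll"]}

```bash
mkdir -p pics; cat > h.py <<'E'
import numpy as np, cv2
from rig import env
def cam(n):
    c=env.camera(n); f=200/np.tan(np.radians(c["vertical_fov"])/2)
    return c,f
def ray(c,f,u,v,z):
    R=np.array(c["R"]);t=np.array(c["t"]);C=-R.T@t
    d=R.T@np.array([(u-c["cx"])/f,(v-c["cy"])/f,1]); return C+d*(z-C[2])/d[2]
def proj(c,f,X):
    p=np.array(c["R"])@np.array(X)+np.array(c["t"]); return c["cx"]+f*p[0]/p[2], c["cy"]+f*p[1]/p[2]
E
python3 - <<'E'
from h import *
for n in("scene","top"):
    c,f=cam(n); cv2.imwrite(f"pics/{n}0.png",c["pixels"][:,:,::-1]); print(n,f,c["cx"],c["cy"],-np.array(c["R"]).T@c["t"],np.round(c["R"],3).tolist())
s=env.read_state();print(s["time"],s["tcp_pos"],np.round(s["ee_rot"],3).tolist(),s["opening"],env.tip_extent)
E
```

```text
scene 476.88643898066454 324.97306167453485 195.77162594231046 [0.9336951  0.63006416 1.43129684] [[-0.893, 0.45, 0.013], [0.386, 0.781, -0.492], [-0.231, -0.434, -0.871]]
top 361.9986788880873 324.6170314523384 200.89000184434676 [0.45278136 0.00184064 1.48778977] [[0.015, -1.0, -0.008], [-0.996, -0.015, -0.093], [0.093, 0.009, -0.996]]
0.1 [0.27306155 0.58933503 0.23276582] [[-0.907, 0.42, -0.001], [0.42, 0.907, -0.001], [-0.0, -0.002, -1.0]] 0.09165000333704525 0.019
```

View pics/scene0.png

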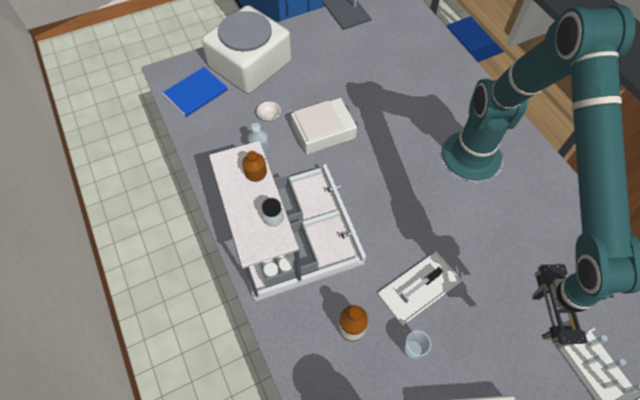

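View pics/top0.png

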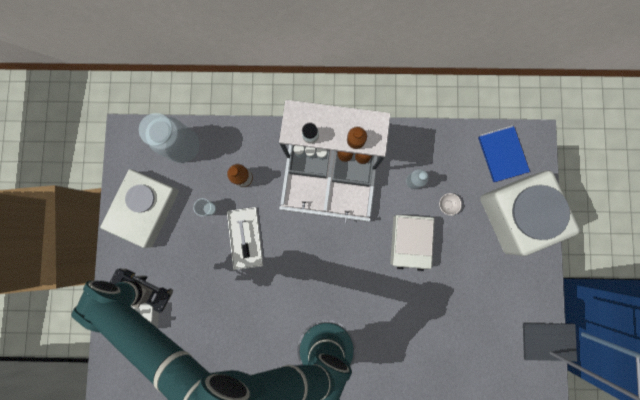

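The scene camera shows the tray with the hook at about (420,287), the shelf at about (300,225) and the arm at the right. The top view shows the tray at about (245,238), the shelf at about (333,160), the tall-bottle tote in the right lane at about (352,163) and the low jars in the left lane. I'll enlarge both areas.

```bash
python3 - <<'E'
import cv2,numpy as np
t=cv2.imread("pics/top0.png")
a=cv2.resize(t[95:225,275:400],None,fx=4,fy=4,interpolation=cv2.INTER_CUBIC)
b=cv2.resize(t[200:275,222:270],None,fx=6,fy=6,interpolation=cv2.INTER_CUBIC)
o=np.zeros((520,790,3),np.uint8);o[:520,:500]=a;o[:450,502:790]=b
cv2.imwrite("pics/crop1.png",o)
s=cv2.imread("pics/scene0.png")
a=cv2.resize(s[135:300,205:370],None,fx=3.2,fy=3.2,interpolation=cv2.INTER_CUBIC)
b=cv2.resize(s[250:325,375:465],None,fx=3,fy=3,interpolation=cv2.INTER_CUBIC)
o=np.zeros((528,800,3),np.uint8);o[:,:528]=a;o[:225,530:800]=b
cv2.imwrite("pics/crop2.png",o)
E
```

```text
(no output)
```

View pics/crop1.png

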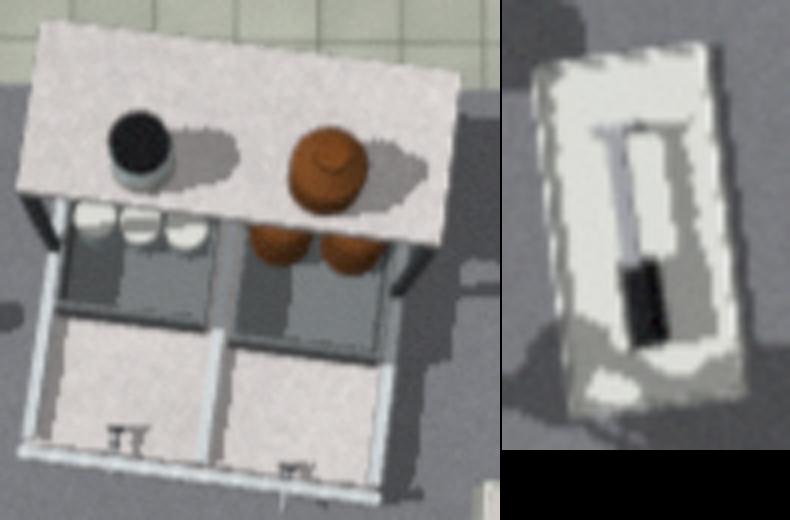

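View pics/crop2.png

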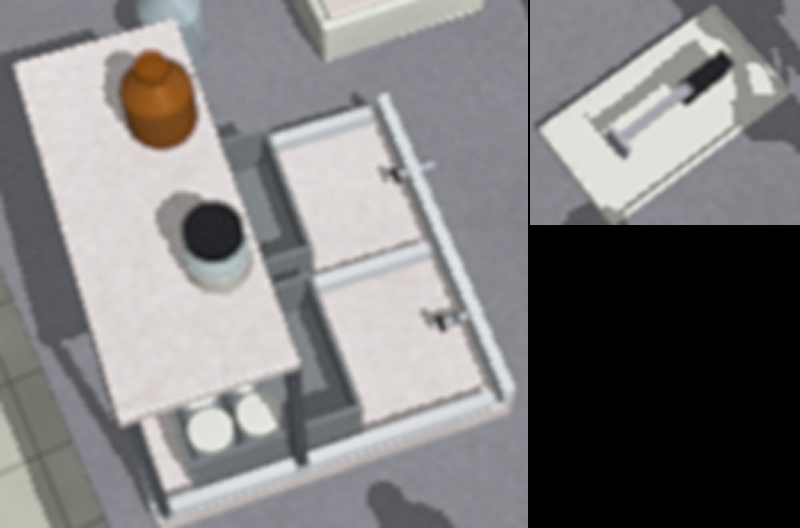

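The crops show the rail front edge from (20,457) to (378,500) and the right-lane tote lip from about (228,342) to (380,362). The tall bottles are behind it, and the hook's black handle spans (623–668, 258–348) with the tooth at the far end. Now I'll turn these into positions.

```bash
python3 - <<'E'
from h import *
c,f=cam("top"); im=c["pixels"].astype(int)
A=lambda u,v,z:ray(c,f,275+(u+.5)/4-.5,95+(v+.5)/4-.5,z)
for n,u,v,z in[("railL",20,457,.066),("railR",378,500,.066),("boardFL",20,192,.286),("boardFR",440,243,.286),("lipL",228,346,.1),("lipR",380,364,.1),("guideMid",208,465,.05),("lowlipL",58,312,.1),("lowlipR",208,328,.1),("foot",290,466,.055),("footlow",118,430,.055),("guideMidRear",220,335,.05)]:
    print(n,np.round(A(u,v,z),4))
B=lambda u,v,z:ray(c,f,222+(u-502+.5)/6-.5,200+(v+.5)/6-.5,z)
for n,u,v in[("trayFL",534,75),("trayFR",706,48),("trayNL",570,415),("trayNR",745,393)]: print(n,np.round(B(u,v,.012),4))
for n in("top","scene"):
    if n=="scene": c,f=cam(n); im=c["pixels"].astype(int)
    x0,x1,y0,y1=(232,262,225,270) if n=="top" else (405,455,255,300)
    m=np.zeros(im.shape[:2],np.uint8); m[y0:y1,x0:x1]=(im[y0:y1,x0:x1].max(2)<55)
    nn,l,st,ce=cv2.connectedComponentsWithStats(m)
    for i in range(1,nn):
        if st[i,4]>15:
            r=cv2.minAreaRect(np.argwhere(l==i)[:,::-1].astype(np.float32)); print(n,st[i],ce[i],r,np.round(ray(c,f,*ce[i],.044),4), np.round(ray(c,f,*ce[i],.034),4))
            b=cv2.boxPoints(r); print([np.round(ray(c,f,*q,.044)[:2],4) for q in b])
c,f=cam("top")
print("tooth far top (612..652?,127)",[np.round(B(u,128,.044),4) for u in(598,648)],"bar",[np.round(B(u,v,.044),4) for u,v in((614,135),(628,258))])
c,f=cam("scene")
A=lambda u,v,z:np.round(ray(c,f,205+(u+.5)/3.2-.5,135+(v+.5)/3.2-.5,z),4)
print("rail",A(380,97,.066),A(512,390,.066))
print("lip outer top tall",A(268,140,.1),A(310,250,.1)," low",A(315,285,.1),A(358,400,.1))
E
```

```text
railL [0.5513 0.1917 0.066 ]
railR [ 0.5143 -0.1608  0.066 ]
boardFL [0.761  0.1683 0.286 ]
boardFR [ 0.7219 -0.187   0.286 ]
lipL [ 0.6595 -0.0114  0.1   ]
lipR [ 0.6441 -0.1584  0.1   ]
guideMid [0.5472 0.0064 0.05  ]
lowlipL [0.6905 0.154  0.1   ]
lowlipR [0.6769 0.0082 0.1   ]
foot [ 0.5471 -0.0749  0.055 ]
footlow [0.5804 0.0963 0.055 ]
guideMidRear [ 0.678  -0.0037  0.05  ]
trayFL [0.5387 0.4143 0.012 ]
trayFR [0.5589 0.2975 0.012 ]
trayNL [0.3104 0.3808 0.012 ]
trayNR [0.3269 0.2636 0.012 ]
top [243 244   7  13  66] [245.6969697  250.39393939] ((245.59999084472656, 250.19998168945312), (12.162237167358398, 5.374011993408203), 81.8698959350586) [0.386  0.3247 0.044 ] [0.3856 0.3269 0.034 ]
[array([0.4087, 0.3399]), array([0.4121, 0.3188]), array([0.3649, 0.3104]), array([0.3616, 0.3313])]
scene [428 268  14  13  78] [434.25641026 273.96153846] ((434.2317199707031, 273.9146423339844), (5.4660820960998535, 14.211812019348145), 51.34019470214844) [0.3887 0.3331 0.044 ] [0.3848 0.331  0.034 ]
[array([0.4127, 0.3293]), array([0.3663, 0.3203]), array([0.3646, 0.3366]), array([0.4108, 0.3455])]
tooth far top (612..652?,127) [array([0.5022, 0.3613, 0.044 ]), array([0.5027, 0.328 , 0.044 ])] bar [array([0.4977, 0.3505, 0.044 ]), array([0.4166, 0.3382, 0.044 ])]
rail [ 0.5218 -0.1606  0.066 ] [0.5584 0.1949 0.066 ]
lip outer top tall [ 0.6582 -0.1447  0.1   ] [ 0.6739 -0.0113  0.1   ]  low [0.6859 0.0253 0.1   ] [0.7012 0.1506 0.1   ]
```

Request:
{"name": "apply_moves", "arguments": {"delta_pos": [[0,0,0],[0,0,0],[0,0,0],[0,0,0],[0,0,0],[-10,-39,0],[-10,-39,0],[-10,-39,0],[-10,-39,0],[-10,-39,0],[-10,-39,0],[-10,-39,0]], "roll": [-7,-7,-7,-7,-5.8,0,0,0,0,0,0,0], "grip": 1}}

```text
time: 1.3
tcp_pos: [0.3853, 0.3291, 0.2338]
ee_rot: [[-0.988, -0.155, 0.0], [-0.155, 0.988, 0.0], [-0.0, 0.0, -1.0]]
contact_force: [0.2, -0.1, 0.1]
opening: 0.0919
gripper_force: 0.0
```

Request:
{"name": "apply_moves", "arguments": {"delta_pos": [[0,0,20],[0,0,20],[0,0,0],[0,0,0]], "roll": [0,0,0,0]}}

```text
time: 1.63
tcp_pos: [0.3844, 0.3307, 0.1932]
ee_rot: [[-0.988, -0.156, -0.001], [-0.156, 0.988, -0.001], [0.002, -0.001, -1.0]]
contact_force: [-0.1, 0.3, 1.2]
opening: 0.0921
gripper_force: 0.0
```

```bash
python3 - <<'E'
from h import *
s=env.read_state();print(s["time"],s["tcp_pos"],np.round(s["ee_rot"],3).tolist(),s["contact_force"])
o=[]
for n,b in(("top",(200,275,222,290)),("scene",(240,330,370,470))):
    c,f=cam(n); im=c["pixels"][:,:,::-1].copy()
    if n=="scene": u,v=proj(c,f,[.385,.329,.044]);print(u,v)
    o.append(cv2.resize(im[b[0]:b[1],b[2]:b[3]],(400,400*(b[1]-b[0])//(b[3]-b[2])),interpolation=cv2.INTER_CUBIC))
h=max(i.shape[0] for i in o);p=np.zeros((h,800,3),np.uint8)
for k,i in enumerate(o):p[:i.shape[0],400*k:400*k+400]=i
cv2.imwrite("pics/hov.png",p)
E
```

```text
1.6333 [0.3843845  0.33070587 0.19322972] [[-0.988, -0.156, -0.001], [-0.156, 0.988, -0.001], [0.002, -0.001, -1.0]] [-0.08634512  0.34738019  1.1543423 ]
434.5390799347855 272.30631330145366
```

View pics/hov.png

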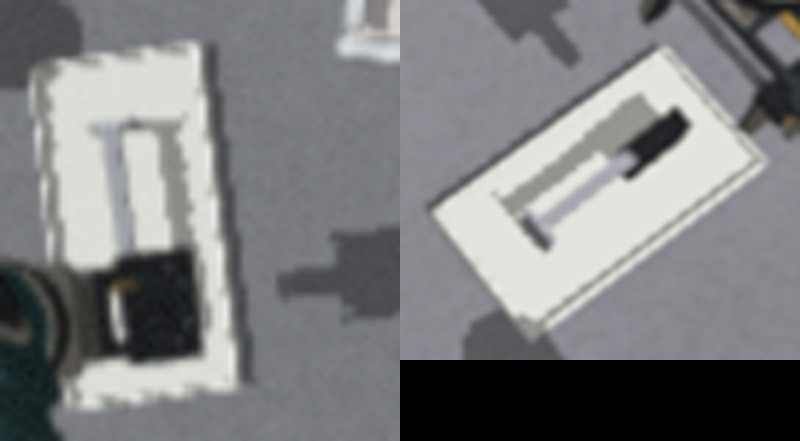

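The top view shows the gripper over the handle at about (150,305), with the hook lying straight ahead. The scene view shows the handle at (655,145) and the tray clear around it. Fully open fingers would hit the tray rim, so I'll go down half open.

Request:
{"name": "apply_moves", "arguments": {"delta_pos": [[0,0,20],[0,0,30],[0,0,30],[0,0,30],[0,0,20],[0,0,10],[0,0,10],[0,0,8],[0,0,5],[0,0,0],[0,0,0]], "roll": [0,0,0,0,0,0,0,0,0,0,0], "grip": 0}}

```text
time: 2.65
tcp_pos: [0.3852, 0.3314, 0.0312]
ee_rot: [[-0.988, -0.155, 0.001], [-0.155, 0.988, 0.001], [-0.001, 0.001, -1.0]]
contact_force: [-0.4, 1.4, -0.3]
opening: 0.0459
gripper_force: 0.0
```

Request:
{"name": "apply_moves", "arguments": {"delta_pos": [[0,0,0],[0,0,0],[0,0,0],[0,0,0],[0,0,0],[0,0,0],[0,0,0],[0,0,0]], "roll": [0,0,0,0,0,0,0,0], "grip": -1}}

```text
time: 3.32
tcp_pos: [0.385, 0.3311, 0.031]
ee_rot: [[-0.988, -0.155, 0.0], [-0.155, 0.988, 0.0], [-0.0, 0.0, -1.0]]
contact_force: [-0.6, -0.3, 5.7]
opening: 0.0199
gripper_force: 30.0
```

Request:
{"name": "apply_moves", "arguments": {"delta_pos": [[0,0,-10],[0,0,-20],[0,0,-30],[0,0,-30],[0,0,-30],[0,0,-20],[0,0,-10],[0,0,0],[0,0,0],[0,0,0]], "roll": [0,0,0,0,0,0,0,5,5,5]}}

```text
time: 4.15
tcp_pos: [0.3844, 0.3305, 0.1802]
ee_rot: [[-0.994, 0.11, -0.001], [0.11, 0.994, -0.001], [0.001, -0.001, -1.0]]
contact_force: [-0.6, -0.2, -1.9]
opening: 0.0199
gripper_force: 30.0
```

Request:
{"name": "apply_moves", "arguments": {"delta_pos": [[0,-17,0],[0,-37,0],[0,-37,0],[0,-37,0],[0,-37,0],[0,-37,0],[0,-37,0],[0,-37,0],[0,-37,0],[0,-37,0],[0,-37,0],[0,0,0]], "roll": [0,0,0,0,0,0,0,0,0,0,0,0]}}

```text
time: 5.15
tcp_pos: [0.3422, -0.059, 0.1803]
ee_rot: [[-0.993, 0.114, -0.001], [0.114, 0.993, -0.001], [0.001, -0.001, -1.0]]
contact_force: [-0.2, 0.1, -2.1]
opening: 0.0202
gripper_force: 30.0
```

Request:
{"name": "apply_moves", "arguments": {"delta_pos": [[-15,0,0],[-30,0,0],[-35,0,0],[-35,0,0],[-35,0,0],[-30,0,0],[-30,0,0],[-15,0,0],[-10,0,0],[0,0,0],[0,0,0],[0,0,0]], "roll": [0,0,0,0,0,0,0,0,0,0,0,0]}}

```text
time: 6.15
tcp_pos: [0.5762, -0.0785, 0.1802]
ee_rot: [[-0.994, 0.106, -0.002], [0.106, 0.994, 0.0], [0.002, 0.0, -1.0]]
contact_force: [-0.6, 0.3, -1.8]
opening: 0.0198
gripper_force: 30.0
```

```bash
python3 - <<'E'
from h import *
s=env.read_state();p=np.array(s["tcp_pos"]);R=np.array(s["ee_rot"]);print(s["time"],p,np.round(R,3).tolist(),s["contact_force"])
hx=-R[:,0]; tooth=p+118.5e-3*hx+np.array([0,0,-.019]);print("tooth",tooth)
o=[]
for n,b in(("top",(115,225,275,395)),("scene",(130,280,220,370))):
    c,f=cam(n); im=c["pixels"][:,:,::-1].copy()
    k=400/(b[3]-b[2])
    print(n,[tuple(np.round((np.array(proj(c,f,q))-[b[2],b[0]])*k)) for q in(tooth,[.666,-.0866,.1],p+[0,0,.013])])
    o.append(cv2.resize(im[b[0]:b[1],b[2]:b[3]],(400,400*(b[1]-b[0])//(b[3]-b[2])),interpolation=cv2.INTER_CUBIC))
h=max(i.shape[0] for i in o);p=np.zeros((h,800,3),np.uint8)
for k,i in enumerate(o):p[:i.shape[0],400*k:400*k+400]=i
cv2.imwrite("pics/over.png",p)
E
```

```text
6.15 [ 0.57615692 -0.07846577  0.18018179] [[-0.994, 0.106, -0.002], [0.106, 0.994, 0.0], [0.002, 0.0, -1.0]] [-0.6006449   0.30127882 -1.79769361]
tooth [ 0.6939932  -0.09098831  0.16096439]
top [(np.float64(261.0), np.float64(183.0)), (np.float64(254.0), np.float64(216.0)), (np.float64(251.0), np.float64(285.0))]
scene [(np.float64(171.0), np.float64(149.0)), (np.float64(197.0), np.float64(168.0)), (np.float64(267.0), np.float64(104.0))]
```

View pics/over.png

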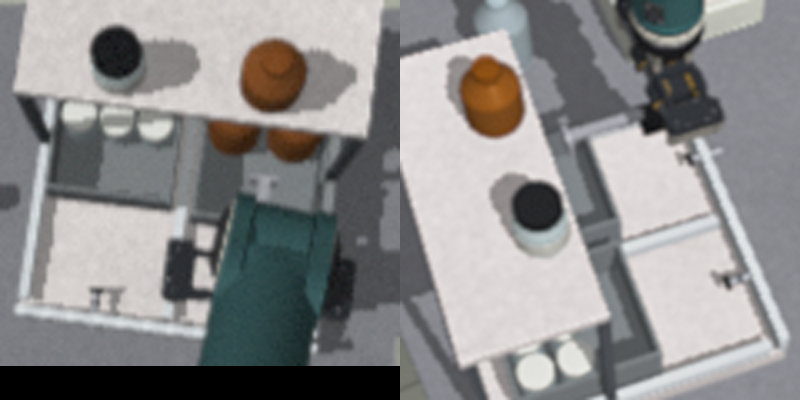

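The tooth at about (263,185) top and (570,130) scene is behind the tote's front lip (about y = 216 in the top view), well clear of the bottles. The calibration agrees, so I'll lower it.

Request:
{"name": "apply_moves", "arguments": {"delta_pos": [[0,0,10],[0,0,15],[0,0,15],[0,0,12],[0,0,8],[0,0,6],[0,0,5],[0,0,5],[0,0,0],[0,0,0],[0,0,0]], "roll": [0,0,0,0,0,0,0,0,0,0,0]}}

```text
time: 7.17
tcp_pos: [0.5781, -0.0787, 0.1051]
ee_rot: [[-0.994, 0.106, 0.001], [0.106, 0.994, -0.0], [-0.001, 0.0, -1.0]]
contact_force: [0.8, -0.3, -0.9]
opening: 0.0197
gripper_force: 30.0
```

Request:
{"name": "apply_moves", "arguments": {"delta_pos": [[3,0,0],[3,0,0],[3,0,0],[2,0,0],[0,0,0],[0,0,0]], "roll": [0,0,0,0,0,0]}}

```text
time: 7.67
tcp_pos: [0.5667, -0.0774, 0.1047]
ee_rot: [[-0.994, 0.106, 0.0], [0.106, 0.994, 0.0], [-0.0, 0.0, -1.0]]
contact_force: [0.2, -1.0, -1.1]
opening: 0.0197
gripper_force: 30.0
```

Request:
{"name": "apply_moves", "arguments": {"delta_pos": [[2,0,0],[2,0,0],[2,0,0],[2,0,0],[2,0,0],[2,0,0],[2,0,0],[2,0,0]], "roll": [0,0,0,0,0,0,0,0]}}

```text
time: 8.33
tcp_pos: [0.5506, -0.0758, 0.1046]
ee_rot: [[-0.994, 0.105, 0.0], [0.105, 0.994, 0.0], [-0.0, 0.0, -1.0]]
contact_force: [-0.1, 0.2, -2.2]
opening: 0.0196
gripper_force: 30.0
```

Request:
{"name": "apply_moves", "arguments": {"delta_pos": [[2,0,0],[2,0,0],[2,0,0],[2,0,0]], "roll": [0,0,0,0]}}

```text
time: 8.67
tcp_pos: [0.5436, -0.0751, 0.1048]
ee_rot: [[-0.994, 0.106, 0.002], [0.106, 0.994, -0.0], [-0.002, -0.0, -1.0]]
contact_force: [3.0, -1.5, -2.8]
opening: 0.0196
gripper_force: 30.0
```

Request:
{"name": "apply_moves", "arguments": {"delta_pos": [[2,0,0],[2,0,0],[2,0,0],[2,0,0]], "roll": [0,0,0,0]}}

```text
time: 9.0
tcp_pos: [0.5352, -0.0742, 0.1048]
ee_rot: [[-0.994, 0.106, 0.001], [0.106, 0.994, -0.0], [-0.001, -0.0, -1.0]]
contact_force: [3.5, -0.2, -1.7]
opening: 0.0196
gripper_force: 30.0
```

Request:
{"name": "apply_moves", "arguments": {"delta_pos": [[3,0,0],[3,0,0],[3,0,0],[3,0,0],[3,0,0],[3,0,0],[3,0,0],[3,0,0],[3,0,0],[3,0,0]], "roll": [0,0,0,0,0,0,0,0,0,0]}}

```text
time: 9.83
tcp_pos: [0.505, -0.0709, 0.1047]
ee_rot: [[-0.994, 0.106, 0.001], [0.106, 0.994, -0.0], [-0.001, 0.0, -1.0]]
contact_force: [4.6, -0.4, -0.7]
opening: 0.0201
gripper_force: 30.0
```

Request:
{"name": "apply_moves", "arguments": {"delta_pos": [[3,0,0],[3,0,0],[3,0,0],[3,0,0],[2,0,0],[2,0,0],[2,0,0],[2,0,0]], "roll": [0,0,0,0,0,0,0,0]}}

```text
time: 10.5
tcp_pos: [0.4852, -0.0688, 0.1047]
ee_rot: [[-0.994, 0.106, 0.0], [0.106, 0.994, -0.0], [-0.0, 0.0, -1.0]]
contact_force: [4.7, -0.9, -0.2]
opening: 0.0201
gripper_force: 30.0
```

```bash
python3 - <<'E'
from h import *
s=env.read_state();p=np.array(s["tcp_pos"]);R=np.array(s["ee_rot"]);print(s["time"],p,s["contact_force"])
lip=p+.111*-R[:,0]; lip[2]=.1
o=[]
for n,b in(("top",(115,225,275,395)),("scene",(130,280,220,370))):
    c,f=cam(n); im=c["pixels"][:,:,::-1].copy()
    k=400/(b[3]-b[2])
    print(n,[tuple(np.round((np.array(proj(c,f,q))-[b[2],b[0]])*k)) for q in(lip,)], [np.round(ray(c,f,b[2]+u/k,b[0]+v/k,.055),4) for u,v in ((297,157),(290,160),(340,278))])
    o.append(cv2.resize(im[b[0]:b[1],b[2]:b[3]],(400,400*(b[1]-b[0])//(b[3]-b[2])),interpolation=cv2.INTER_CUBIC))
h=max(i.shape[0] for i in o);p=np.zeros((h,800,3),np.uint8)
for k,i in enumerate(o):p[:i.shape[0],400*k:400*k+400]=i
cv2.imwrite("pics/pull.png",p)
E
```

```text
10.5 [ 0.48516298 -0.06884408  0.10466695] [ 4.74851742 -0.89133146 -0.15861533]
top [(np.float64(248.0), np.float64(276.0))] [array([ 0.7451, -0.141 ,  0.055 ]), array([ 0.7414, -0.1326,  0.055 ]), array([ 0.5995, -0.193 ,  0.055 ])]
scene [(np.float64(251.0), np.float64(150.0))] [array([ 0.5373, -0.0701,  0.055 ]), array([ 0.5471, -0.0701,  0.055 ]), array([0.5673, 0.1009, 0.055 ])]
```

View pics/pull.png

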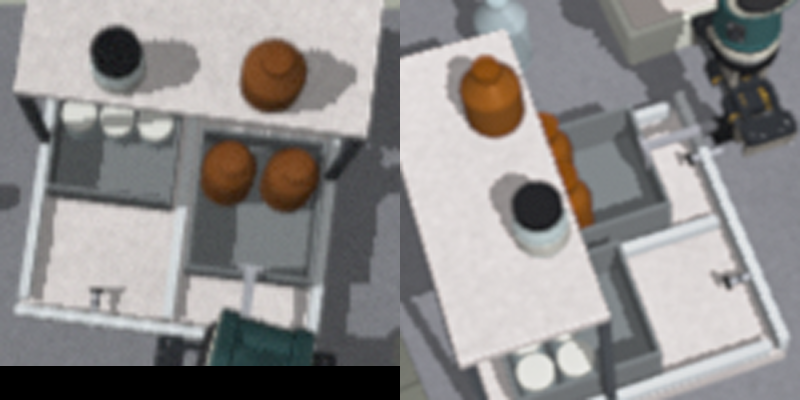

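The tote slides straight with the tooth on its lip (247,268 top). The foot is still about 40 mm ahead (scene ~(684,157)). I'll go on, then creep.

Request:
{"name": "apply_moves", "arguments": {"delta_pos": [[2,0,0],[3,0,0],[3,0,0],[3,0,0],[3,0,0],[3,0,0],[2,0,0],[2,0,0],[1,0,0],[1,0,0]], "roll": [0,0,0,0,0,0,0,0,0,0]}}

```text
time: 11.43
tcp_pos: [0.4623, -0.0664, 0.1046]
ee_rot: [[-0.994, 0.106, 0.0], [0.106, 0.994, 0.0], [-0.0, 0.0, -1.0]]
contact_force: [5.7, -1.5, -1.1]
opening: 0.0196
gripper_force: 30.0
```

Request:
{"name": "apply_moves", "arguments": {"delta_pos": [[1,0,0],[1,0,0],[1,0,0],[1,0,0]], "roll": [0,0,0,0]}}

```text
time: 11.77
tcp_pos: [0.4583, -0.066, 0.1046]
ee_rot: [[-0.994, 0.106, 0.0], [0.106, 0.994, -0.0], [-0.0, -0.0, -1.0]]
contact_force: [4.7, -0.6, 0.4]
opening: 0.0198
gripper_force: 30.0
```

Request:
{"name": "apply_moves", "arguments": {"delta_pos": [[1,0,0],[1,0,0],[1,0,0],[1,0,0]], "roll": [0,0,0,0]}}

```text
time: 12.1
tcp_pos: [0.4543, -0.0656, 0.1046]
ee_rot: [[-0.994, 0.105, 0.0], [0.105, 0.994, -0.0], [-0.0, -0.0, -1.0]]
contact_force: [5.3, -0.6, -0.6]
opening: 0.0201
gripper_force: 30.0
```

Request:
{"name": "apply_moves", "arguments": {"delta_pos": [[1,0,0],[1,0,0],[1,0,0],[1,0,0]], "roll": [0,0,0,0]}}

```text
time: 12.43
tcp_pos: [0.4503, -0.0651, 0.1046]
ee_rot: [[-0.994, 0.106, 0.0], [0.106, 0.994, 0.0], [-0.0, 0.0, -1.0]]
contact_force: [4.9, -0.3, -1.2]
opening: 0.0199
gripper_force: 30.0
```

Request:
{"name": "apply_moves", "arguments": {"delta_pos": [[1,0,0],[1,0,0],[1,0,0]], "roll": [0,0,0]}}

```text
time: 12.68
tcp_pos: [0.4473, -0.0648, 0.1046]
ee_rot: [[-0.994, 0.106, 0.0], [0.106, 0.994, -0.0], [-0.0, -0.0, -1.0]]
contact_force: [3.1, -1.1, 0.1]
opening: 0.0195
gripper_force: 30.0
```

Request:
{"name": "apply_moves", "arguments": {"delta_pos": [[1,0,0],[1,0,0],[1,0,0]], "roll": [0,0,0]}}

```text
time: 12.93
tcp_pos: [0.4443, -0.0645, 0.1046]
ee_rot: [[-0.994, 0.106, 0.0], [0.106, 0.994, 0.0], [-0.0, 0.0, -1.0]]
contact_force: [4.6, -1.0, -0.3]
opening: 0.0201
gripper_force: 30.0
```

Request:
{"name": "apply_moves", "arguments": {"delta_pos": [[1,0,0],[1,0,0]], "roll": [0,0]}}

```text
time: 13.1
tcp_pos: [0.4423, -0.0643, 0.1046]
ee_rot: [[-0.994, 0.105, 0.0], [0.105, 0.994, -0.0], [-0.0, -0.0, -1.0]]
contact_force: [4.5, -1.5, -0.5]
opening: 0.0197
gripper_force: 30.0
```

Request:
{"name": "apply_moves", "arguments": {"delta_pos": [[1,0,0],[1,0,0]], "roll": [0,0]}}

```text
time: 13.27
tcp_pos: [0.4403, -0.0641, 0.1046]
ee_rot: [[-0.994, 0.106, 0.0], [0.106, 0.994, 0.0], [-0.0, 0.0, -1.0]]
contact_force: [4.7, -1.0, -0.8]
opening: 0.0201
gripper_force: 30.0
```

Request:
{"name": "apply_moves", "arguments": {"delta_pos": [[1,0,0],[1,0,0]], "roll": [0,0]}}

```text
time: 13.43
tcp_pos: [0.4384, -0.0639, 0.1046]
ee_rot: [[-0.994, 0.106, 0.0], [0.106, 0.994, 0.0], [-0.0, 0.0, -1.0]]
contact_force: [5.5, -0.4, -1.8]
opening: 0.02
gripper_force: 30.0
```

Request:
{"name": "apply_moves", "arguments": {"delta_pos": [[1,0,0],[1,0,0]], "roll": [0,0]}}

```text
time: 13.6
tcp_pos: [0.4365, -0.0637, 0.1046]
ee_rot: [[-0.994, 0.106, 0.0], [0.106, 0.994, -0.0], [-0.0, -0.0, -1.0]]
contact_force: [5.4, -0.3, -1.1]
opening: 0.0198
gripper_force: 30.0
```

Request:
{"name": "apply_moves", "arguments": {"delta_pos": [[1,0,0],[1,0,0]], "roll": [0,0]}}

```text
time: 13.77
tcp_pos: [0.4348, -0.0635, 0.1047]
ee_rot: [[-0.994, 0.106, 0.001], [0.106, 0.994, -0.0], [-0.001, -0.0, -1.0]]
contact_force: [6.8, 0.2, -1.8]
opening: 0.0198
gripper_force: 30.0
```

Request:
{"name": "apply_moves", "arguments": {"delta_pos": [[1,0,0],[1,0,0]], "roll": [0,0]}}

```text
time: 13.93
tcp_pos: [0.4331, -0.0633, 0.1047]
ee_rot: [[-0.994, 0.106, 0.002], [0.106, 0.994, -0.0], [-0.002, -0.0, -1.0]]
contact_force: [8.1, -0.8, -2.5]
opening: 0.0198
gripper_force: 30.0
```

Request:
{"name": "apply_moves", "arguments": {"delta_pos": [[1,0,0]], "roll": [0]}}

```text
time: 14.02
tcp_pos: [0.4323, -0.0632, 0.1047]
ee_rot: [[-0.994, 0.105, 0.002], [0.105, 0.994, -0.0], [-0.002, -0.0, -1.0]]
contact_force: [8.7, -0.5, -4.4]
opening: 0.0197
gripper_force: 30.0
```

Request:
{"name": "apply_moves", "arguments": {"delta_pos": [[1,0,0],[0.5,0,0],[0,0,0],[0,0,0],[0,0,0],[0,0,0],[0,0,0],[0,0,0]], "roll": [0,0,0,0,0,0,0,0]}}

```text
time: 14.68
tcp_pos: [0.431, -0.063, 0.1047]
ee_rot: [[-0.994, 0.105, 0.002], [0.105, 0.994, -0.0], [-0.002, -0.0, -1.0]]
contact_force: [8.1, -0.8, -4.2]
opening: 0.0199
gripper_force: 30.0
```

Request:
{"name": "apply_moves", "arguments": {"delta_pos": [[-1,0,0],[-1,0,0],[-1,0,0],[-1,0,0],[-2,0,0],[-3,0,0],[-3,0,0],[-3,0,0],[0,0,0],[0,0,0],[0,0,0]], "roll": [0,0,0,0,0,0,0,0,0,0,0]}}

```text
time: 15.6
tcp_pos: [0.4447, -0.0646, 0.1045]
ee_rot: [[-0.994, 0.106, -0.001], [0.106, 0.994, 0.0], [0.001, -0.0, -1.0]]
contact_force: [0.1, 0.9, -1.4]
opening: 0.0196
gripper_force: 30.0
```

Request:
{"name": "apply_moves", "arguments": {"delta_pos": [[0,0,-3],[0,0,-6],[0,0,-10],[0,0,-15],[0,0,-20],[0,0,-15],[0,0,-6],[0,0,0],[0,0,0]], "roll": [0,0,0,0,0,0,0,0,0]}}

```text
time: 16.35
tcp_pos: [0.4449, -0.0645, 0.1798]
ee_rot: [[-0.994, 0.105, 0.001], [0.105, 0.994, 0.0], [-0.001, 0.0, -1.0]]
contact_force: [0.2, 0.1, -1.5]
opening: 0.0197
gripper_force: 30.0
```

```bash
python3 - <<'E'
from h import *
s=env.read_state();p=np.array(s["tcp_pos"]);R=np.array(s["ee_rot"]);print(s["time"],p,np.round(R,3).tolist(),s["contact_force"])
o=[]
for n,b in(("top",(115,225,275,395)),("scene",(100,250,250,400))):
    c,f=cam(n); im=c["pixels"][:,:,::-1].copy()
    k=400/(b[3]-b[2])
    print(n,[tuple(np.round((np.array(proj(c,f,q))-[b[2],b[0]])*k)) for q in(p+.1185*-R[:,0]-[0,0,.019],p)])
    o.append(cv2.resize(im[b[0]:b[1],b[2]:b[3]],(400,400*(b[1]-b[0])//(b[3]-b[2])),interpolation=cv2.INTER_CUBIC))
h=max(i.shape[0] for i in o);p=np.zeros((h,800,3),np.uint8)
for k,i in enumerate(o):p[:i.shape[0],400*k:400*k+400]=i
cv2.imwrite("pics/unhook.png",p)
E
```

```text
16.35 [ 0.44485664 -0.06445011  0.17982031] [[-0.994, 0.105, 0.001], [0.105, 0.994, 0.0], [-0.001, 0.0, -1.0]] [ 0.19209837  0.12540026 -1.47832926]
top [(np.float64(248.0), np.float64(300.0)), (np.float64(236.0), np.float64(407.0))]
scene [(np.float64(197.0), np.float64(195.0)), (np.float64(291.0), np.float64(158.0))]
```

View pics/unhook.png

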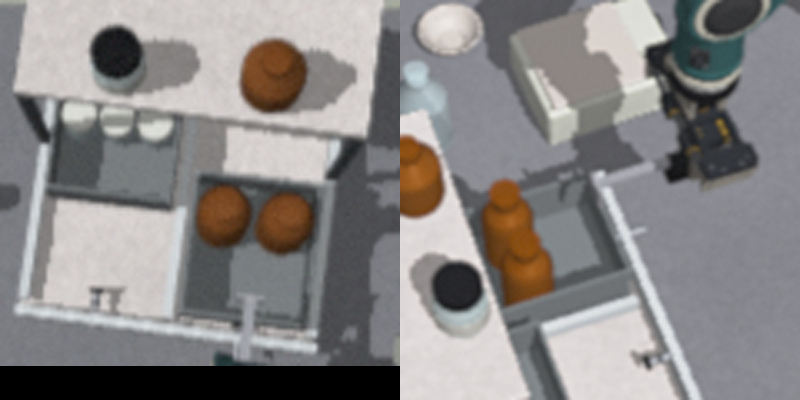

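The tote sits against its stop, with the plunger rod pushed out in front at about (640,232) scene, and the hook is clear above it. Bottles and the other tote look undisturbed. Next I'll take the hook back to the tray.

Request:
{"name": "apply_moves", "arguments": {"delta_pos": [[15,0,0],[30,0,0],[30,0,0],[26,0,0],[0,17,0],[0,35,0],[0,35,0],[0,35,0],[0,35,0],[0,35,0],[0,35,0],[0,35,0]], "roll": [0,0,0,0,0,0,0,0,0,0,0,0]}}

```text
time: 17.45
tcp_pos: [0.3714, 0.208, 0.1787]
ee_rot: [[-0.994, 0.106, -0.002], [0.106, 0.994, -0.001], [0.002, -0.001, -1.0]]
contact_force: [1.1, -0.5, -1.3]
opening: 0.02
gripper_force: 30.0
```

Request:
{"name": "apply_moves", "arguments": {"delta_pos": [[0,35,0],[0,35,0],[0,30,0],[0,25,0],[0,0,0],[0,0,0],[0,0,0],[0,0,0],[0,0,0]], "roll": [0,0,0,0,-5,-5,-5,0,0]}}

```text
time: 18.2
tcp_pos: [0.385, 0.3305, 0.1786]
ee_rot: [[-0.988, -0.153, -0.002], [-0.153, 0.988, -0.001], [0.002, -0.001, -1.0]]
contact_force: [0.1, -0.1, -0.8]
opening: 0.0199
gripper_force: 30.0
```

Request:
{"name": "apply_moves", "arguments": {"delta_pos": [[0,0,15],[0,0,25],[0,0,25],[0,0,25],[0,0,20],[0,0,10],[0,0,10],[0,0,5],[0,0,4],[0,0,3],[0,0,0],[0,0,0]], "roll": [0,0,0,0,0,0,0,0,0,0,0,0]}}

```text
time: 19.2
tcp_pos: [0.3857, 0.3312, 0.0381]
ee_rot: [[-0.988, -0.155, 0.001], [-0.155, 0.988, 0.001], [-0.001, 0.001, -1.0]]
contact_force: [0.2, 0.1, -0.6]
opening: 0.0196
gripper_force: 30.0
```

Request:
{"name": "apply_moves", "arguments": {"delta_pos": [[0,0,2],[0,0,1.5],[0,0,1],[0,0,1],[0,0,0.7],[0,0,0],[0,0,0]], "roll": [0,0,0,0,0,0,0]}}

```text
time: 19.78
tcp_pos: [0.3853, 0.3309, 0.0314]
ee_rot: [[-0.988, -0.155, -0.0], [-0.155, 0.988, -0.0], [0.0, -0.0, -1.0]]
contact_force: [0.1, 0.3, -2.2]
opening: 0.0199
gripper_force: 30.0
```

Request:
{"name": "apply_moves", "arguments": {"delta_pos": [[0,0,0.5],[0,0,0.5],[0,0,0],[0,0,0]], "roll": [0,0,0,0]}}

```text
time: 20.12
tcp_pos: [0.3854, 0.331, 0.031]
ee_rot: [[-0.988, -0.155, 0.0], [-0.155, 0.988, 0.0], [-0.0, 0.0, -1.0]]
contact_force: [-1.5, -1.6, 5.1]
opening: 0.0198
gripper_force: 30.0
```

Touching the floor now. I'll release to half open, wait, and lift straight up.

Request:
{"name": "apply_moves", "arguments": {"delta_pos": [[0,0,0],[0,0,0],[0,0,0],[0,0,0],[0,0,0],[0,0,0]], "roll": [0,0,0,0,0,0], "grip": 0}}

```text
time: 20.62
tcp_pos: [0.3853, 0.3309, 0.0303]
ee_rot: [[-0.988, -0.155, 0.0], [-0.155, 0.988, 0.0], [-0.0, 0.0, -1.0]]
contact_force: [0.2, 0.0, -0.1]
opening: 0.0461
gripper_force: 0.0
```

Request:
{"name": "apply_moves", "arguments": {"delta_pos": [[0,0,-5],[0,0,-10],[0,0,-20],[0,0,-30],[0,0,-30],[0,0,-30],[0,0,-30],[0,0,-20],[0,0,-10],[0,0,0],[0,0,0]], "roll": [0,0,0,0,0,0,0,0,0,0,0]}}

```text
time: 21.53
tcp_pos: [0.3851, 0.3307, 0.2154]
ee_rot: [[-0.988, -0.155, 0.0], [-0.155, 0.988, 0.0], [-0.0, 0.0, -1.0]]
contact_force: [0.1, 1.1, -0.9]
opening: 0.0458
gripper_force: 0.0
```

```bash
python3 - <<'E'
from h import *
o=[]
for n,b in(("top",(115,265,215,395)),("scene",(130,330,220,460))):
    c,f=cam(n); im=c["pixels"][:,:,::-1].copy()
    o.append(cv2.resize(im[b[0]:b[1],b[2]:b[3]],(400,400*(b[1]-b[0])//(b[3]-b[2])),interpolation=cv2.INTER_CUBIC))
h=max(i.shape[0] for i in o);p=np.zeros((h,800,3),np.uint8)
for k,i in enumerate(o):p[:i.shape[0],400*k:400*k+400]=i
cv2.imwrite("pics/end.png",p)
E
```

```text
(no output)
```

View pics/end.png

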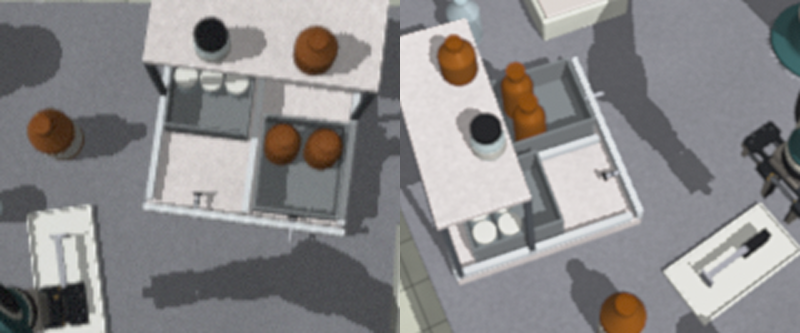

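The hook stands in the tray (scene (735,258)). The tote rests against its stop with the plunger rod showing at (598,94), and everything else is in place.

```bash
python3 -c "
from rig import env
print(env.sign_off())"
```

```text
the job is handed in; nothing more can be done
None
```

I've handed the job in: the tall-bottle tote was dragged by the hook against its stop (spring pressed in by an estimated 5 mm) and left resting there, and the hook is back upright in its tray; no verdict came back.

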